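# Reset the watering valve: free, shut, two turns open, hold

### The job

The watering pump is about to be started and its flow valve has to be reset: swing the orange-tipped cam lever fully outwards to release the brake on the wheel, and leave it out. Then crank the red wheel by its black handle clockwise (seen from above) until it is shut against its stop, and back it off exactly two full turns. Finish while still gripping the black handle there, so that the wheel cannot creep, and leave everything else on the table where it stands.

Things in the scene. Friction and masses are not known exactly. Their poses are not given: they have to be found in the camera images.
- valve_axis (a point): upright axis of the red wheel (rim 112 mm across, tops of rim and hub 101 to 103 mm above the table); the point lies 130 mm above the table, level with the middle of the black handle. The valve set is fixed to the table on an aluminium plate, 150 x 310 mm, with a copper pipe (top at 48 mm) along y; x, y of this frame are the set's own axes, lever on its -y side
- shut_mark (a point): top centre of the yellow block on the plate, 46 mm above the table, 56 mm from the wheel axis on the set's -x side: the black handle stands over it when the valve is shut, and at every full turn from there
- handle: black upright handle on the wheel rim, a cylinder 24 mm across and 46 mm tall that spins freely on its pin; origin at its middle, 130 mm above the table, 50 mm from the wheel axis. It can be pinched from above and led round the axis without turning the hand. Nothing else within 110 mm of the axis is higher than 103 mm
- wheel (a joint): angle of the wheel in rad: 0 = shut on the hard stop (handle on the set's -x side), grows anticlockwise seen from above as the valve opens, 6.283 per turn; upper stop at 25. Starts 3.3 to 7.5. Brake released: about 3 N at the handle turns it and it stays where left; brake on: it drags at about 10 N or more
- cam_pivot (a point): the upright pivot axis of the cam lever, 85 mm from the wheel axis on the set's -y side; the point lies 102 mm above the table, level with the middle of the grip part of the lever post
- lever_post (a point): orange upright post at the end of the steel cam lever, 16 mm across, standing free from 72 mm to 120 mm above the table; the point lies on its axis 102 mm above the table, 90 mm from the pivot axis
- cam_lever (a joint): angle of the cam lever in rad: 0 = locked (lever along the set's +x, brake shoe pressed on the disc under the wheel), grows clockwise seen from above to the hard stop at 1.57 = released (lever straight out along the set's -y). Starts at 0 to 0.1. Swings level, 2 to 3 N at the post, stays where it is left
- spray_bottle: bystander: blue bottle with an orange cap, 60 mm across, 170 high, standing loose on the table; origin at the centre of its underside
- cup: bystander: copper-coloured cup, 76 mm across, 100 high, near the valve on the side opposite the lever, standing loose on the table; origin at the centre of its underside
- tape_roll: bystander: yellow tape roll, 90 mm across, 24 high, lying flat beyond the valve, standing loose on the table; origin at the centre of its underside
- mouse: bystander: black computer mouse, 100 x 58 x 32 mm, standing loose on the table; origin at the centre of its underside
- stapler: bystander: red and black stapler, 132 x 34 x 39 mm, standing loose on the table; origin at the centre of its underside
- plug: bystander: white plug-in charger, 60 x 45 x 35 mm, standing loose on the table; origin at the centre of its underside

How it is judged:
On the way, in this order (a step that is already met when the one before it is completed fails the run):
1. the cam lever is swung out and the brake is released (value of joint cam_lever above 1.25 rad), for 0.1 s.
2. the wheel is shut against its stop (value of joint wheel below 0.08 rad and value of joint cam_lever above 1.25 rad), for 0.1 s.
At the end, for the whole second after the job is handed in: the wheel stands at rest two full turns open from its stop (12.57 rad, 0.25 rad or 14 degrees either way); the cam lever is still swung out (past 1.25 rad); the fingers grip the black handle (more than 3 N, grasp point within 30 mm of its middle); the bystanders are within 30 mm of where they stood (value of joint wheel between 12.316 and 12.816 rad and velocity of joint wheel between -0.1 and 0.1 rad/s and value of joint cam_lever above 1.25 rad and contact force between the fingers and handle above 3 N and distance between the grasp point and handle below 0.03 m and distance of each of spray_bottle, cup, tape_roll, mouse, stapler, plug from where it was at the start of the episode below 0.03 m); the arm keeps its last pose, push and grip.
It fails at once if a bystander is shoved more than 30 mm from its place (distance of any of spray_bottle, cup, tape_roll, mouse, stapler, plug from where it was at the start of the episode above 0.03 m).
It fails at once if the bottle or the cup is tipped over (angle between any of spray_bottle, cup's own z axis and vertical above 0.5 rad).
It also fails if it takes over 64 s, if anything falls off the work surface, if the arm or the gripper's body presses on something with over 40 N, if the wrist force passes 120 N, or if a joint passes its speed limit or range.

### The arm

A 7-joint arm with a two-finger parallel gripper is mounted at the origin on the work surface. World frame = base frame: x ahead of the robot, y to its left, z up, the work surface at z = 0. Lengths are in m, angles in rad, forces in N, time in s.
With the tool pointing down it reaches from about 0.4 to 0.85 m from the base axis. Payload 10.4 kg.
Tool frame: the origin (TCP) lies midway between the tips of the shut fingers; the grasp point (between the pads) lies 19 mm behind it; z points along the fingers, x is the direction in which the jaws open and shut, and the axes are right-handed (so a half turn about z gives the same grasp; the last joint's range is limited). The gripper opens to 87 mm and grips with 3 to 60 N. Pads are 19 mm wide; open, the fingers measure 117 mm over their backs; the gripper's body (75 mm by 190 mm) begins 51 mm behind the grasp point.
Start: joints at [-0.023, 0.332, -0.065, 1.46, 0.022, 1.35, -0.088], TCP at [0.625, 0, 0.223] pointing down, gripper open.
Joint ranges: [-2.6, 2.6], [-0.5, 2.12], [-1.47, 1.34], [0.16, 2.42], [-1.27, 4.41], [0.06, 2.06], [-2.6, 2.6]. Speed limits (rad/s): [2.22, 2.22, 2.79, 2.79, 3.14, 3.14, 3.14].

### API

Orientations are given as a unit quaternion [x, y, z, w].
In Python, from bench import r gives the robot as it stands. The module is installed in compiled form; this text tells all that it offers.
- The arm moves only by the tool play_rows, never from a script. Its argument "commands" is a list of rows, each a list of 7 numbers: the shift along the world's x, y, z in cm, then the turn, a rotation vector about the world's x, y, z in rad, then the finger opening in cm, from 0 to 8.7. A call has 1 to 20 rows; each row shifts and turns the commanded pose from where the row before left it; what a row does not reach is not made up. A row lasts 1/8 s, in which the tool goes at most 62.5 mm and 10.7 degrees, less where a joint would pass 70% of its speed; a pose out of reach is approached as far as the arm can. A call is refused whole if a number of a shift passes 6.25 or a number of a turn 0.188, either way. A call with a gripper value outside its range is refused whole. The fingers move at their own pace and stop on an object; "grip_force" is the grip in N (left out, the last holds). Time passes only in rows, so rows that do not move let the fingers close. It gives the time, the measured TCP pose, the force and the opening at its end, in the units of the state.
- r.read_state(): the state, without advancing time (a new reading comes with each control period).
- r.camera(name): name is "scene" or "side" or "wrist"; returns a dict with "img" (420x560x3 uint8, red, green, blue), "K" (3x3 intrinsics, pixels), "k1" (the pictures are not rectified: a ray, as slopes to the right and down, at radius r is drawn at 1 + k1 r^2 times it, then the intrinsics apply), "camera_from_world" (4x4, takes a point from world to camera coordinates). Camera axes: x right, y down, z forward; pixel columns grow to the right and rows downward; lengths in m; the calibration is good to about 2 mm. A picture is of the moment at which its call begins. There is no depth.
- r.close_job(): hands the job in, once; it reports no verdict.
The state is a dict: "time": time; "joint_positions": joint angles; "joint_vel": joint speeds; "joint_torque": joint torques, N m; "ee_pos": TCP position; "eef_rot": TCP orientation; "ft_force": force on the tool from outside, world axes, zero at the start; "torque": the same for the moment, N m; "width": finger opening in m.
Only numpy, scipy, OpenCV 4.12 (cv2) and the standard library are available. Lean on these libraries where they do the work, as an engineer would, in place of code of your own. Each camera call takes 0.05 s, during which the arm holds its last target. There are 200 camera calls.

## Working session

There is one attempt and no reset: what is moved stays moved. The work goes in short steps, Python scripts to look and compute and a tool call to move; the robot and the scene stay as the last step left them, time stands still between calls to the robot, and variables do not carry over. Pictures are saved under pics/ and viewed, about 8 in all and at most 12, crops included, and the job is handed in when it is done.

Besides the shell and the picture viewer there is one more tool, called after ">>>" as name([rows], argument=value, ...), one row to a line, values as JSON. play_rows: Moves the arm, as the interface text tells. Its arguments: {"type":"object","properties":{"commands":{"type":"array","items":{"type":"array","items":{"type":"number"}}},"grip_force":{"type":"number"}},"required":["commands"]}

```bash
mkdir -p pics; cat > h.py <<'E'
import numpy as np, cv2
from bench import r
def cam(n,save=None):
    c=r.camera(n)
    if save: cv2.imwrite('pics/'+save,c['img'][:,:,::-1])
    return c
def ray(c,u,v):
    K=c['K'];d=np.array([(u-K[0,2])/K[0,0],(v-K[1,2])/K[1,1]]);s=d.copy()
    for _ in range(20): s=d/(1+c['k1']*(s@s))
    T=c['camera_from_world'];R=T[:3,:3];o=-R.T@T[:3,3]
    return o,R.T@np.array([s[0],s[1],1])
def onz(c,u,v,z):
    o,d=ray(c,u,v);return o+d*(z-o[2])/d[2]
def proj(c,p):
    T=c['camera_from_world'];q=T[:3,:3]@np.array(p)+T[:3,3];s=q[:2]/q[2]
    s=s*(1+c['k1']*(s@s));return c['K'][:2,:2]@s+c['K'][:2,2]
def blobs(c,lo,hi,amin=30):
    h=cv2.cvtColor(c['img'],cv2.COLOR_RGB2HSV);m=cv2.inRange(h,np.array(lo),np.array(hi))
    n,l,s,ce=cv2.connectedComponentsWithStats(m)
    return [(s[i].tolist(),ce[i].round(1).tolist()) for i in range(1,n) if s[i][4]>amin]
E
python3 - <<'E'
from h import *
a=[cam('scene'),cam('side')]
cv2.imwrite('pics/a.png',np.hstack([cv2.resize(x['img'],(560,420)) for x in a])[:,:,::-1][:,:,:])
for n,x in zip('12',a):
    cv2.imwrite(f'pics/a{n}.png',x['img'][:,:,::-1]);T=x['camera_from_world'];print(-T[:3,:3].T@T[:3,3],x['K'][0,0],x['k1'])
    print('orange',blobs(x,(8,150,120),(20,255,255)));print('yellow',blobs(x,(21,130,120),(34,255,255)));print('red',blobs(x,(0,150,80),(6,255,255)))
print(r.read_state())
E
```

```text
[ 1.19670493 -0.31352588  1.29948398] 395.6528302749436 -0.1157009369856162
orange [([376, 120, 8, 7, 45], [379.1, 122.9])]
yellow [([319, 219, 24, 23, 274], [330.3, 229.9])]
red [([297, 188, 9, 17, 42], [302.1, 195.6]), ([163, 269, 9, 36, 264], [167.2, 286.6])]
[0.15128964 0.82437618 1.00683795] 379.8786046577419 -0.036208549780051995
orange [([376, 109, 13, 7, 43], [382.5, 111.4]), ([393, 112, 10, 11, 58], [398.4, 116.7]), ([252, 201, 6, 14, 63], [254.5, 207.6]), ([278, 200, 11, 11, 44], [283.9, 205.9]), ([520, 241, 40, 88, 2328], [544.6, 290.6]), ([291, 242, 8, 7, 35], [294.8, 244.9]), ([255, 244, 26, 44, 248], [273.5, 265.6]), ([103, 265, 12, 15, 66], [109.4, 273.3]), ([256, 280, 20, 24, 187], [264.6, 292.4]), ([233, 356, 13, 14, 147], [239.4, 362.5])]
yellow [([212, 239, 27, 25, 392], [225.2, 250.8]), ([102, 264, 9, 7, 35], [106.0, 266.9])]
red [([296, 143, 25, 16, 159], [308.0, 150.6]), ([262, 217, 33, 26, 349], [278.0, 229.4])]
{'time': 0.1, 'joint_positions': array([-0.02260434,  0.3327782 , -0.06468237,  1.46081776,  0.02160476,
        1.34989098, -0.08853702]), 'joint_vel': array([ 0.00057934, -0.00235894, -0.00122162, -0.00252068,  0.00099823,
        0.00137568,  0.00222311]), 'joint_torque': array([ 3.16136166e-04, -6.24538064e+01,  2.38312193e-02, -3.90717781e+01,
       -6.15657773e-02,  3.65302863e-02,  4.60620026e-05]), 'ee_pos': array([ 6.24675342e-01, -1.17276804e-05,  2.21871382e-01]), 'eef_rot': array([ 9.99999820e-01, -1.49584122e-05, -5.98601722e-04,  3.17226203e-05]), 'ft_force': array([-0.10813019,  0.03428129, -0.42863731]), 'torque': array([-0.0218252 ,  0.00464986, -0.04922847]), 'width': 0.08693313501080406}
```

View pics/a1.png

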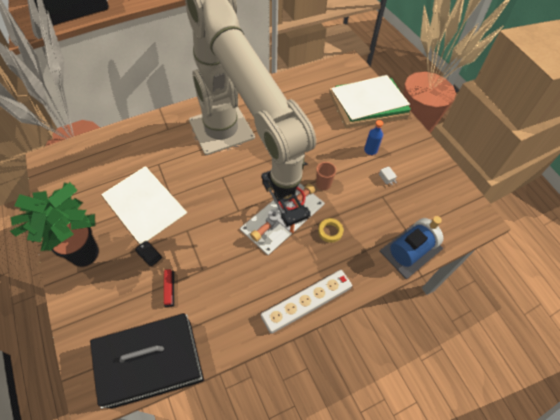

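View pics/a2.png

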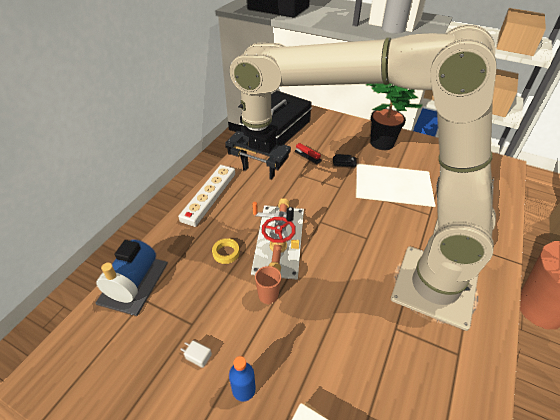

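The side view shows the wheel at about (278,230), the black handle at (290,214), the orange post at (254,208) and the yellow block at (295,245). The cup at (267,283) stands near the +y end of the plate. Next I'll look at the wrist view and an enlarged side crop.

```bash
python3 - <<'E'
from h import *
c=cam('side');w=cam('wrist')
cr=cv2.resize(c['img'][190:310,225:325],None,fx=4.5,fy=4.5,interpolation=cv2.INTER_CUBIC)
ww=cv2.resize(w['img'],(340,255))
im=np.zeros((540,800,3),np.uint8);im[:540,:450]=cr;im[:255,450:790]=ww
cv2.imwrite('pics/b.png',im[:,:,::-1])
o=onz(c,254.5,207.6,.102);y=onz(c,294.8,244.9,.046);
h=cv2.cvtColor(c['img'],cv2.COLOR_RGB2HSV);m=cv2.inRange(h,(0,150,80),(6,255,255))[205:250,255:300]
p=np.argwhere(m)[:,::-1]+[255,205]
q=np.array([onz(c,u,v,.1) for u,v in p])[:,:2]
(cc,rr)=cv2.minEnclosingCircle(q.astype(np.float32));print('post',o,'block',y,'wheel',cc,rr)
print('wheel-post',np.linalg.norm(o[:2]-cc),'wheel-block',y[:2]-cc)
print('handle',onz(c,290.5,214,.13), 'cup', onz(c,267,297,0.0),'capt',onz(c,267,273,.1))
T=w['camera_from_world'];print(-T[:3,:3].T@T[:3,3],T[:3,:3])
E
```

```text
post [0.61968252 0.04240094 0.102     ] block [0.44774869 0.08538251 0.046     ] wheel (0.5064195394515991, 0.09071531146764755) 0.05514322593808174
wheel-post 0.12313724767114043 wheel-block [-0.05867085 -0.0053328 ]
handle [0.48783142 0.03951886 0.13      ] cup [0.45175818 0.27444062 0.        ] capt [0.45885461 0.25852112 0.1       ]
[0.62603537 0.06906525 0.38386261] [[ 9.99999480e-01 -4.42206951e-04 -9.19324514e-04]
 [-1.96102851e-04 -9.67686127e-01  2.52157731e-01]
 [-1.00112348e-03 -2.52157419e-01 -9.67685710e-01]]
```

View pics/b.png

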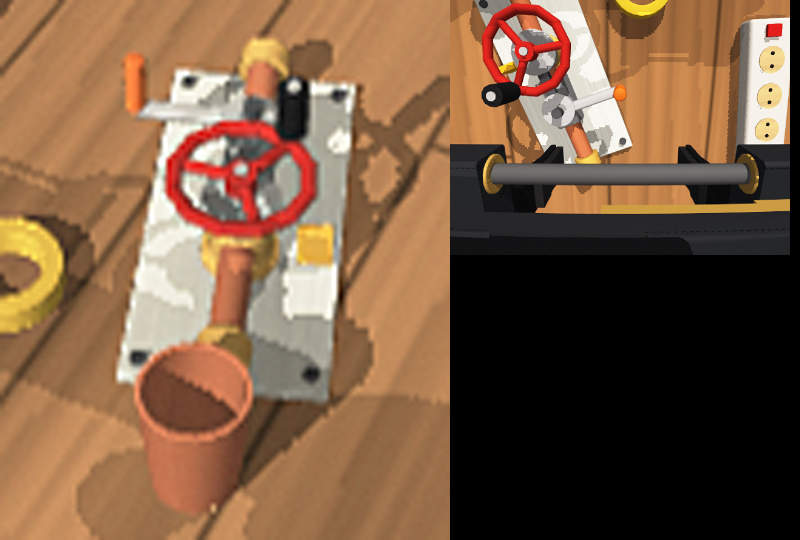

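The crop shows the handle on the wheel's lower-left and the lever pointing roughly along the set's +x. The wrist view shows the whole valve, including the wheel, post and yellow block, so I'll measure there.

```bash
python3 - <<'E'
from h import *
w=cam('wrist');h=cv2.cvtColor(w['img'],cv2.COLOR_RGB2HSV)
m=cv2.inRange(h,(0,170,80),(5,255,255));m[:,250:]=0
p=np.argwhere(m)[:,::-1];q=np.array([onz(w,u,v,.1) for u,v in p])[:,:2]
print('n',len(p),'wheel',cv2.minEnclosingCircle(q.astype(np.float32)))
for n,lo,hi,z in (('or',(6,170,150),(16,255,255),.12),('ye',(20,150,120),(32,255,255),.046)):
    for s,ce in blobs(w,lo,hi,40): print(n,s,ce,onz(w,*ce,z))
g=h.copy();mm=((h[:,:,2]<45).astype(np.uint8)*255)
n,l,s,ce=cv2.connectedComponentsWithStats(mm)
for i in range(1,n):
    if s[i][4]>60 and ce[i][0]<400: print('blk',s[i],ce[i],onz(w,*ce[i],.13))
c=cam('side')
# plate corner screws (side crop px -> img), z~0.012
for u,v in ((187,84),(339,95),(138,357),(311,374)): print('screw',onz(c,225+u/4.5,190+v/4.5,.012))
E
```

```text
n 8706 wheel ((0.5119943618774414, 0.0864224061369896), 0.05521291866898537)
or [102, 0, 31, 7, 146] [118.8, 2.5] [0.5206033  0.13685415 0.12      ]
or [112, 24, 39, 26, 520] [131.4, 35.6] [0.52738673 0.11626208 0.12      ]
or [269, 139, 22, 28, 486] [279.6, 152.7] [0.62503597 0.03855805 0.12      ]
or [191, 205, 45, 56, 645] [212.1, 231.0] [ 0.57518585 -0.01894369  0.12      ]
ye [272, 0, 87, 27, 1377] [315.5, 11.6] [0.65458962 0.14703764 0.046     ]
ye [164, 58, 14, 10, 55] [171.5, 63.3] [0.53263092 0.10658312 0.046     ]
ye [80, 102, 31, 19, 274] [93.6, 110.5] [0.4604279  0.06802107 0.046     ]
ye [209, 248, 38, 21, 365] [230.8, 262.3] [ 0.57749685 -0.07540737  0.046     ]
ye [58, 256, 13, 20, 74] [63.0, 265.0] [ 0.41082943 -0.07936321  0.046     ]
ye [54, 281, 5, 21, 64] [56.2, 291.1] [ 0.39904375 -0.10796558  0.046     ]
ye [480, 329, 69, 20, 412] [514.6, 339.6] [ 0.87225655 -0.16490578  0.046     ]
ye [536, 329, 24, 14, 86] [547.6, 333.9] [ 0.9079437 -0.1591457  0.046    ]
ye [249, 336, 238, 16, 1706] [362.2, 344.0] [ 0.70997191 -0.16686408  0.046     ]
ye [550, 337, 10, 10, 41] [554.8, 342.6] [ 0.91851354 -0.17018527  0.046     ]
blk [ 48   0  14  13 129] [54.41860465  5.82170543] [0.4826484  0.13368525 0.13      ]
blk [  52  135   64   41 1732] [ 85.31293303 153.65762125] [0.4924504  0.03966899 0.13      ]
blk [    0   238   560   182 45714] [226.06350352 367.28332677] [ 0.58238012 -0.1295324   0.13      ]
blk [136 239  51  31 979] [167.2206333  256.53115424] [ 0.54343456 -0.03516461  0.13      ]
blk [375 239  52  31 989] [393.96966633 256.62992922] [ 0.70793069 -0.03526696  0.13      ]
screw [ 0.6238165  -0.05075426  0.012     ]
screw [ 0.50715346 -0.09598356  0.012     ]
screw [0.52751497 0.20745398 0.012     ]
screw [0.41194399 0.16513445 0.012     ]
```

Measurements agree: the wheel axis is at (0.512, 0.0865) and the set yaw is about 20.5°. The block lands where it should and the handle sits 50.6 mm from the axis, so the wheel is at about 7.1 rad. The post is at (0.6255, 0.0385), 89 mm from the pivot. Next is the post grip.

>>> play_rows([
  [0.05, 2, 0, 0, 0, 0, 4],
  [0.05, 1.85, 0, 0, 0, 0, 4],
  [0, 0, -3, 0, 0, 0, 4],
  [0, 0, -4, 0, 0, 0, 4],
  [0, 0, -3, 0, 0, 0, 4],
  [0, 0, -2.1, 0, 0, 0, 4],
  [0, 0, -1, 0, 0, 0, 4],
  [0, 0, 0, 0, 0, 0, 4],
  [0, 0, 0, 0, 0, 0, 0],
  [0, 0, 0, 0, 0, 0, 0],
  [0, 0, 0, 0, 0, 0, 0],
  [0, 0, 0, 0, 0, 0, 0],
  [0, 0, 0, 0, 0, 0, 0],
], grip_force=20)

```text
time: 1.92
ee_pos: [0.6241, 0.0377, 0.0919]
eef_rot: [1.0, -0.0, -0.002, 0.001]
ft_force: [-11.8, -2.9, 9.2]
width: 0.0155
```

```bash
python3 - <<'E'
from h import *
a=np.radians(20.5-np.linspace(0,88,16));p=np.c_[np.cos(a),np.sin(a)]*9.0
print(np.diff(p,axis=0).round(2).tolist())
E
```

```text
[[0.28, -0.88], [0.19, -0.9], [0.09, -0.92], [-0.0, -0.92], [-0.09, -0.92], [-0.19, -0.9], [-0.28, -0.88], [-0.37, -0.84], [-0.45, -0.8], [-0.53, -0.75], [-0.61, -0.69], [-0.67, -0.63], [-0.73, -0.56], [-0.79, -0.48], [-0.83, -0.4]]
```

The opening reads 15.5 mm, which matches the 16 mm post. Swinging it out.

>>> play_rows([
  [0.25, -0.88, 0, 0, 0, 0, 0],
  [0.17, -0.9, 0, 0, 0, 0, 0],
  [0.07, -0.92, 0, 0, 0, 0, 0],
  [0, -0.92, 0, 0, 0, 0, 0],
  [-0.09, -0.92, 0, 0, 0, 0, 0],
  [-0.19, -0.9, 0, 0, 0, 0, 0],
  [-0.28, -0.88, 0, 0, 0, 0, 0],
  [-0.37, -0.84, 0, 0, 0, 0, 0],
])

```text
time: 2.92
ee_pos: [0.6184, -0.0281, 0.0916]
eef_rot: [1.0, 0.002, -0.003, -0.003]
ft_force: [-18.9, 15.9, 12.0]
width: 0.0156
```

>>> play_rows([
  [-0.65, -0.7, 0, 0, 0, 0, 0],
  [-0.6, -0.75, 0, 0, 0, 0, 0],
  [-0.61, -0.69, 0, 0, 0, 0, 0],
  [-0.67, -0.63, 0, 0, 0, 0, 0],
  [-0.73, -0.56, 0, 0, 0, 0, 0],
  [-0.79, -0.48, 0, 0, 0, 0, 0],
  [-0.83, -0.4, 0, 0, 0, 0, 0],
  [0, 0, 0, 0, 0, 0, 0],
])

```text
time: 3.92
ee_pos: [0.5722, -0.0747, 0.0918]
eef_rot: [1.0, -0.0, -0.0, -0.0]
ft_force: [-2.6, 3.0, 0.4]
width: 0.015
```

The post stands about 90° round from where it started. Releasing it, rising, and moving over the handle.

>>> play_rows([
  [0, 0, 0, 0, 0, 0, 4],
  [0, 0, 0, 0, 0, 0, 4],
  [0, 0, 0, 0, 0, 0, 4],
  [0, 0, 3, 0, 0, 0, 4.5],
  [0, 0, 5, 0, 0, 0, 5],
  [0, 0, 3, 0, 0, 0, 5],
  [-2, 2.8, 0, 0, 0, 0, 5],
  [-2, 3, 0, 0, 0, 0, 5],
  [-2, 3, 0, 0, 0, 0, 5],
  [-2, 2.7, 0, 0, 0, 0, 5],
  [0, 0, 0, 0, 0, 0, 5],
  [0, 0, 0, 0, 0, 0, 5],
])

```text
time: 5.42
ee_pos: [0.4932, 0.039, 0.2017]
eef_rot: [1.0, -0.0, 0.0, 0.0]
ft_force: [-0.5, -0.5, -0.0]
width: 0.0502
```

```bash
python3 - <<'E'
from h import *
w=cam('wrist');c=cam('side');print(r.read_state()['ee_pos'])
im=np.zeros((420,800,3),np.uint8);im[:,:560]=w['img'];im[:288,560:]=cv2.resize(c['img'][190:310,225:325],(240,288))
for p in ((.512,.0865,.103),(.4925,.0397,.153),(.5733,-.0774,.12)):
    cv2.circle(im,tuple(int(t) for t in proj(w,p)),3,(0,255,255),-1)
cv2.imwrite('pics/d.png',im[:,:,::-1])
E
```

```text
[0.49328939 0.03877197 0.2015162 ]
```

View pics/d.png

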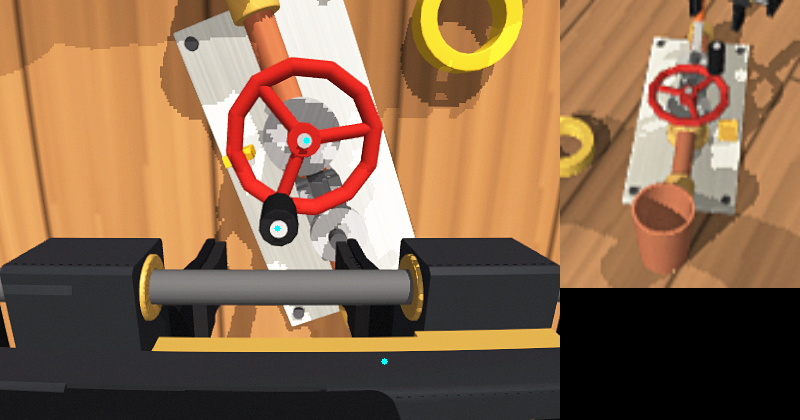

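The projected points land on the hub at (306,141) and the handle top at (278,228). The side inset shows the lever straight out. Descending to grip the handle.

>>> play_rows([
  [-0.05, 0.1, -3, 0, 0, 0, 5],
  [0, 0, -3, 0, 0, 0, 5],
  [0, 0, -2, 0, 0, 0, 5],
  [0, 0, -0.85, 0, 0, 0, 5],
  [0, 0, 0, 0, 0, 0, 0],
  [0, 0, 0, 0, 0, 0, 0],
  [0, 0, 0, 0, 0, 0, 0],
  [0, 0, 0, 0, 0, 0, 0],
  [0, 0, 0, 0, 0, 0, 0],
], grip_force=30)

```text
time: 6.65
ee_pos: [0.4926, 0.0408, 0.1136]
eef_rot: [1.0, -0.0, 0.0, -0.0]
ft_force: [-1.6, -1.6, 5.3]
width: 0.0233
```

```bash
python3 - <<'E'
from h import *
a=np.radians(247.3-np.arange(0,9)*18);p=np.c_[np.cos(a),np.sin(a)]*5
print(np.diff(p,axis=0).round(2).tolist())
E
```

```text
[[-1.33, 0.82], [-1.01, 1.19], [-0.59, 1.45], [-0.12, 1.56], [0.37, 1.52], [0.82, 1.33], [1.19, 1.01], [1.45, 0.59]]
```

>>> play_rows([
  [-1.33, 0.82, 0, 0, 0, 0, 0],
  [-1.01, 1.19, 0, 0, 0, 0, 0],
  [-0.59, 1.45, 0, 0, 0, 0, 0],
  [-0.12, 1.56, 0, 0, 0, 0, 0],
  [0.37, 1.52, 0, 0, 0, 0, 0],
])

```text
time: 7.28
ee_pos: [0.463, 0.107, 0.1135]
eef_rot: [1.0, 0.0, -0.002, 0.0]
ft_force: [-8.6, -0.1, 10.9]
width: 0.0234
```

>>> play_rows([
  [0.82, 1.33, 0, 0, 0, 0, 0],
  [1.19, 1.01, 0, 0, 0, 0, 0],
  [1.45, 0.59, 0, 0, 0, 0, 0],
  [1.56, 0.12, 0, 0, 0, 0, 0],
  [1.52, -0.37, 0, 0, 0, 0, 0],
  [1.33, -0.82, 0, 0, 0, 0, 0],
  [1.01, -1.19, 0, 0, 0, 0, 0],
  [0.59, -1.45, 0, 0, 0, 0, 0],
  [0.12, -1.56, 0, 0, 0, 0, 0],
  [-0.37, -1.52, 0, 0, 0, 0, 0],
  [-0.82, -1.33, 0, 0, 0, 0, 0],
  [-1.19, -1.01, 0, 0, 0, 0, 0],
  [-1.45, -0.59, 0, 0, 0, 0, 0],
  [-1.56, -0.12, 0, 0, 0, 0, 0],
  [-1.52, 0.37, 0, 0, 0, 0, 0],
])

```text
time: 9.15
ee_pos: [0.4926, 0.0407, 0.1136]
eef_rot: [1.0, -0.0, 0.001, -0.0]
ft_force: [4.6, 2.2, 3.5]
width: 0.0233
```

>>> play_rows([
  [-1.33, 0.82, 0, 0, 0, 0, 0],
  [-1.01, 1.19, 0, 0, 0, 0, 0],
  [-0.4, 0.9, 0, 0, 0, 0, 0],
  [-0.1, 0.3, 0, 0, 0, 0, 0],
  [-0.1, 0.3, 0, 0, 0, 0, 0],
  [0, 0, 0, 0, 0, 0, 0],
])

```text
time: 9.9
ee_pos: [0.4623, 0.071, 0.1135]
eef_rot: [1.0, -0.002, -0.001, 0.003]
ft_force: [-3.4, -19.4, 14.1]
width: 0.0235
```

>>> play_rows([
  [0, 0.4, 0, 0, 0, 0, 0],
  [0, 0, 0, 0, 0, 0, 0],
  [0, 0, 0, 0, 0, 0, 0],
])

```text
time: 10.28
ee_pos: [0.4623, 0.0715, 0.1134]
eef_rot: [1.0, -0.003, -0.001, 0.005]
ft_force: [-5.0, -32.0, 16.5]
width: 0.0232
```

```bash
python3 - <<'E'
from h import *
w=cam('wrist');c=cam('side');print(r.read_state()['ee_pos'])
im=np.zeros((540,800,3),np.uint8);im[:255,:340]=cv2.resize(w['img'],(340,255));im[:,350:800]=cv2.resize(c['img'][190:310,225:325],(450,540),interpolation=cv2.INTER_CUBIC)
cv2.imwrite('pics/e.png',im[:,:,::-1])
E
```

```text
[0.4622611  0.07151809 0.11331687]
```

View pics/e.png

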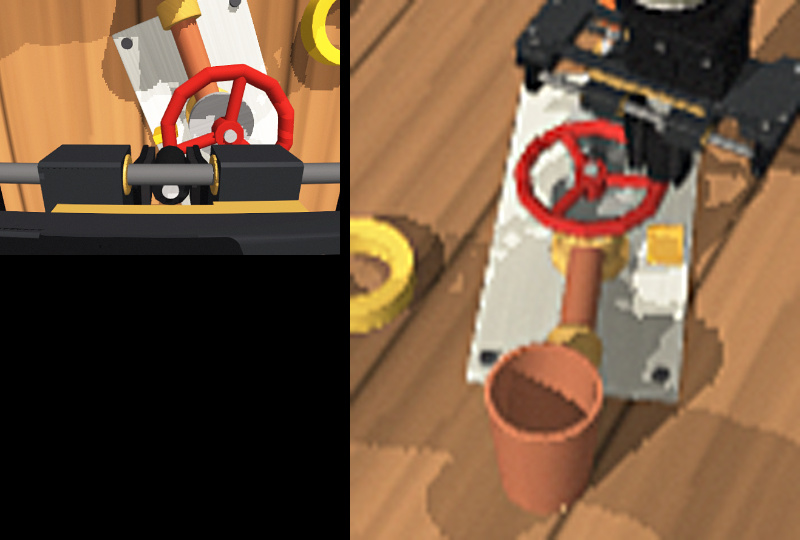

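It is against the stop: the force rose from 19 to 32 N with almost no motion. The wrist image agrees, with the handle over the yellow-block side and a spoke along the set's -x. I'll relax the push, then go two turns anticlockwise.

>>> play_rows([
  [0.2, -1.1, 0, 0, 0, 0, 0],
  [0.77, -1.36, 0, 0, 0, 0, 0],
  [1.15, -1.06, 0, 0, 0, 0, 0],
  [1.42, -0.65, 0, 0, 0, 0, 0],
  [1.55, -0.18, 0, 0, 0, 0, 0],
  [1.53, 0.31, 0, 0, 0, 0, 0],
  [1.36, 0.77, 0, 0, 0, 0, 0],
  [1.06, 1.15, 0, 0, 0, 0, 0],
  [0.65, 1.42, 0, 0, 0, 0, 0],
  [0.18, 1.55, 0, 0, 0, 0, 0],
  [-0.31, 1.53, 0, 0, 0, 0, 0],
])

```text
time: 11.75
ee_pos: [0.5571, 0.1035, 0.1134]
eef_rot: [1.0, -0.0, -0.001, 0.001]
ft_force: [-8.8, -6.8, 12.7]
width: 0.0231
```

>>> play_rows([
  [-0.77, 1.36, 0, 0, 0, 0, 0],
  [-1.15, 1.06, 0, 0, 0, 0, 0],
  [-1.42, 0.65, 0, 0, 0, 0, 0],
  [-1.55, 0.18, 0, 0, 0, 0, 0],
  [-1.53, -0.31, 0, 0, 0, 0, 0],
  [-1.36, -0.77, 0, 0, 0, 0, 0],
  [-1.06, -1.15, 0, 0, 0, 0, 0],
  [-0.65, -1.42, 0, 0, 0, 0, 0],
  [-0.18, -1.55, 0, 0, 0, 0, 0],
  [0.31, -1.53, 0, 0, 0, 0, 0],
])

```text
time: 13.0
ee_pos: [0.4628, 0.0696, 0.1135]
eef_rot: [1.0, 0.001, -0.001, -0.0]
ft_force: [-0.5, 3.5, 8.4]
width: 0.0231
```

One turn done and the handle is still gripped. Now the second turn.

>>> play_rows([
  [0.77, -1.36, 0, 0, 0, 0, 0],
  [1.15, -1.06, 0, 0, 0, 0, 0],
  [1.42, -0.65, 0, 0, 0, 0, 0],
  [1.55, -0.18, 0, 0, 0, 0, 0],
  [1.53, 0.31, 0, 0, 0, 0, 0],
  [1.36, 0.77, 0, 0, 0, 0, 0],
  [1.06, 1.15, 0, 0, 0, 0, 0],
  [0.65, 1.42, 0, 0, 0, 0, 0],
  [0.18, 1.55, 0, 0, 0, 0, 0],
  [-0.31, 1.53, 0, 0, 0, 0, 0],
  [-0.77, 1.36, 0, 0, 0, 0, 0],
  [-1.15, 1.06, 0, 0, 0, 0, 0],
  [-1.42, 0.65, 0, 0, 0, 0, 0],
  [-1.55, 0.18, 0, 0, 0, 0, 0],
  [-1.53, -0.31, 0, 0, 0, 0, 0],
  [-1.36, -0.77, 0, 0, 0, 0, 0],
  [-1.06, -1.15, 0, 0, 0, 0, 0],
  [-0.65, -1.42, 0, 0, 0, 0, 0],
  [-0.18, -1.55, 0, 0, 0, 0, 0],
  [0.31, -1.53, 0, 0, 0, 0, 0],
])

```text
time: 15.5
ee_pos: [0.4628, 0.0696, 0.1135]
eef_rot: [1.0, 0.001, -0.001, -0.0]
ft_force: [-0.4, 3.9, 8.2]
width: 0.023
```

>>> play_rows([
  [0, 0, 0, 0, 0, 0, 0],
  [0, 0, 0, 0, 0, 0, 0],
  [0, 0, 0, 0, 0, 0, 0],
  [0, 0, 0, 0, 0, 0, 0],
])

```text
time: 16.0
ee_pos: [0.4635, 0.068, 0.1134]
eef_rot: [1.0, -0.0, -0.001, 0.001]
ft_force: [-4.9, -4.3, 14.1]
width: 0.0234
```

```bash
python3 - <<'E'
from h import *
w=cam('wrist');c=cam('side');s=cam('scene');st=r.read_state();print(st['ee_pos'],st['width'],st['ft_force'])
im=np.zeros((600,800,3),np.uint8);im[:300,:400]=cv2.resize(w['img'],(400,300));im[:300,400:]=cv2.resize(c['img'],(400,300));im[300:,:400]=cv2.resize(s['img'],(400,300));im[300:,400:650]=cv2.resize(c['img'][190:310,225:325],(250,300))
h=onz(w,0,0,.1)
q=np.array([.512,.0865]);d=st['ee_pos'][:2]-q;print(np.degrees(np.arctan2(d[1],d[0]))%360,np.linalg.norm(d))
# handle top pin: bright blob near expected
print(proj(w,(.4652,.069,.153)),proj(w,(.512,.0865,.103)))
cv2.imwrite('pics/f.png',im[:,:,::-1])
E
```

```text
[0.4635465  0.06800927 0.11338376] 0.023491162479240192 [-4.66128919 -4.10559547 13.66522659]
200.88775869714573 0.051861828618801176
[282.07524291 303.08434803] [379.96863722 217.16052939]
```

View pics/f.png

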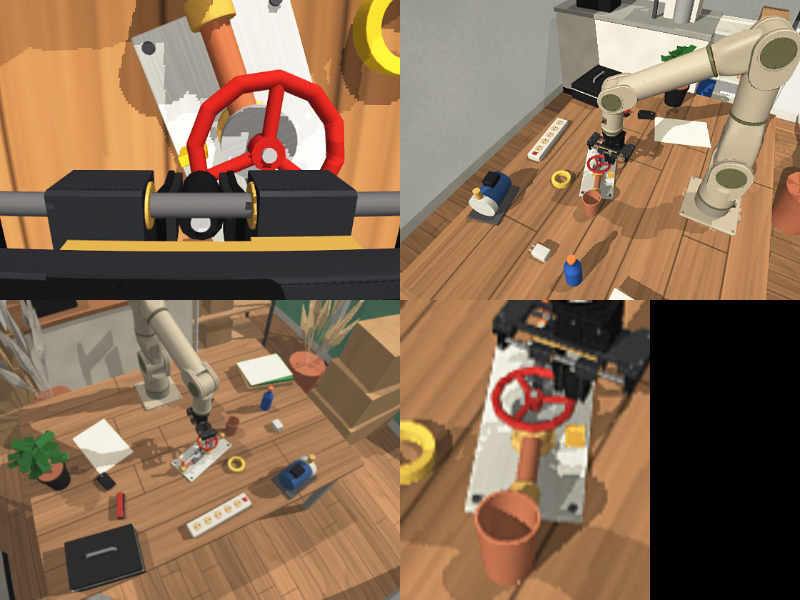

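The handle is gripped at 200.9°, against 200.5° for shut plus two turns. The bystanders look unmoved. Handing in.

```bash
python3 -c "
from bench import r
print(r.close_job())"
```

```text
the job is handed in; nothing more can be done
None
```

I swung the cam lever fully out, shut the red wheel, backed it off two turns, and handed the job in at about 16 s still gripping the black handle. The hand-in gives no verdict.

- **Lever:** the post ended about 90° round from where it started, and the next picture showed the lever straight out. I did not touch it again, but the gripper hid it in the last picture, so I did not see it at the end.
- **Shut:** I cranked the wheel about 407° clockwise. At the stop the force rose from 19 to 32 N with only 0.5 mm of motion.
- **Two turns open:** I then turned it 720° anticlockwise. The gripper stands at 200.9° around the axis, against an expected 200.5°, well inside the 14° allowed.
- **Grip:** set to 30 N, with the fingers 23.5 mm apart on the 24 mm handle. The grasp point is about 2 mm above the handle's middle.
- **Bystanders:** they look unmoved in the last pictures. I judged this by eye and did not measure it.

One thing disagreed slightly: the lever post and the pressed handle measured 2–3 mm off their nominal radii. I put that down to the arm giving a little under load.

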